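Clamp an ink bottle in the quick-release vise

TASK

Clamp the amber ink bottle in the blue quick-release vise so that its stuck cap can be twisted off later. Pinch the red release fin, press it down and, holding it down, slide the jaw up until the bottle is snug between both jaws, without forcing the glass; let go so that the release springs back up. Then tighten the screw by swinging its steel bar up and over to the other side, well past upright, and leave the bottle standing firmly clamped.

Things in the scene. Friction and masses are not known exactly. Their poses are not given: they have to be found in the camera images.
- amber_bottle: Square bottle of amber ink, white cap: body 45 x 45 x 56 mm high, 88 mm with cap. Origin: centre of its underside. Stands loose on the bed of the blue vise, 12 mm above the desk, one flat side within 2 mm of the fixed jaw, the opposite one facing the sliding jaw. The jaw must move by (distance along the jaw's x from jaw face to this origin) minus 22.5 mm, about 25 to 60 mm.
- jaw_face: Rubber-lined face of the vise's sliding jaw, 90 mm wide, 50 high. Origin: face centre. x: level, closing direction, to bottle and fixed jaw; y: level along the face; z up. Vise is fixed. A carriage bears face, release and screw; it is locked (about 35 N) unless the release is 2 mm or more down, then slides with 2 N. The face is sprung (7 mm, 4 N/mm): sliding 3 mm past first touch is fine.
- release_fin (a point): Red fin on the carriage: 36 mm along jaw x, 14 thick along jaw y (pinch across this). Point: mid-fin, 12 mm below its top, 22 mm above the red plate (56 x 70 mm) it stands on; 70 mm behind the jaw face (-x) at y = 0, 88 mm above the desk when up. Fin and plate press straight down 9 mm to a stop (12 N from 2 mm on, 16 N at the stop) and spring back up. Clear on both sides.
- bar_end (a point): Black ball, 16 mm, on the long end of the 10 mm steel bar that turns the screw; ball centre. Screw axis: along jaw x at jaw y = 0, 36 mm above the desk; ball 85 mm from it, about 128 mm behind the jaw face. Bar first leans 30 to 45 deg from upright to jaw +y; push it over the top to -y (stop 70 deg past upright). About 5 N at mid-length; stays where left; 1 rad advances the face 4 mm.
Not all that is in view belongs to the job. What is shaped like the amber_bottle but brown or yellow is not meant.

How it is judged:
By the outcome, as a careful person would: the job done as asked, in the order asked, and still so for the second after the job is handed in, with the robot touching nothing.
It also fails if it takes over 42 s, if anything falls off the work surface, if the arm or the gripper's body presses on something with over 40 N, if the wrist force passes 120 N, or if a joint passes its speed limit or range.

ROBOT

A 6-joint arm with a two-finger parallel gripper is mounted at the origin on a cart in front of the work surface, level with it; the furniture and walls round the work are solid. World frame = base frame: x ahead of the robot, y to its left, z up, the work surface at z = 0. Lengths are in mm, angles in degrees, forces in N, time in s.
With the tool pointing down it reaches from about 350 to 850 mm from the base axis. Payload 8.1 kg.
Tool frame: the origin (TCP) lies at the very end of the fingers, on their centre line; the grasp point (between the pads) lies 19 mm behind it; z points along the fingers, y is the line along which they close (so a half turn about z gives the same grasp; the last joint's range is limited). The gripper opens to 85 mm and grips with 20 to 120 N. Pads are 22 mm wide; open, the fingers measure 114 mm over their backs; the gripper's body (76 mm by 85 mm) begins 54 mm behind the grasp point. The pads swing forward as they close: fully open they stand 13 mm farther back than shut.
Start: joints at [60.424, 7.471, 85.268, -0, 87.261, -4.893], TCP at [250.539, 545.193, 231.292] pointing down, gripper open.
Joint ranges: [-169.43, 169.43], [-51.17, 129.36], [1.28, 143.12], [-76.62, 256.62], [0, 156.53], [-152.29, 152.29]. Speed limits (degrees/s): [136.94, 136.94, 159.86, 180, 180, 180].

INTERFACE

Orientations are given as [roll, pitch, yaw] about the fixed x, y, z axes, in that order (R = Rz(yaw) Ry(pitch) Rx(roll)).
In Python, from bench import * gives the robot as it stands.
- The arm moves only by the tool play_rows, never from a script. Its argument "increments" is a list of rows, each a list of 3 entries, a list of its own where there are three numbers: the gripper's target within -1 to 1 (fully open at 1, half-way at 0, shut at -1), then the shift along the tool's x, y, z in mm, then the turn about the tool's z in rad. A call has 1 to 12 rows; each row shifts and turns the commanded pose from where the row before left it, along the tool's axes as they then stand; what a row does not reach is not made up. A row lasts 1/12 s, in which the tool goes at most 41.7 mm and 7.16 degrees, less where a joint would pass 70% of its speed; a pose out of reach is approached as far as the arm can. A call is refused whole if a number of a shift passes 41.7 or a number of a turn 0.125, either way. A call with a gripper value outside its range is refused whole. The fingers move at their own pace and stop on an object; "force" is the grip in N (left out, the last holds). Time passes only in rows, so rows that do not move let the fingers close. It gives the time, the measured TCP pose, the force, the opening and the grip force at its end, in the units of the state.
- sense(): the state, without advancing time (a new reading comes with each control period).
- snapshot(name): name is "side" or "top"; returns a dict with "color" (420x560x3 uint8, red, green, blue), "intrinsics" (3x3 intrinsics, pixels), "world_from_camera" (4x4, takes a point from camera to world coordinates). Camera axes: x right, y down, z forward; pixel columns grow to the right and rows downward; lengths in mm; the calibration is good to about 2 mm. A picture is of the moment at which its call begins. There is no depth.
- hand_in(): hands the job in; it is judged then, once.
Trained networks look in a picture, given as the dict that the camera call returned (one of the last four; its "shot" number tells which), for a name from the list of things; names that differ only in an ending like _2 or _b are one class to them, and where a whole thing is asked for, a point or a joint stands for the part that bears it (a point fixed in the world has none). Each returns a list of dicts, best first, with "p" (0 to 1); they miss things now and then, are a little off and sometimes report something else, mostly with a low value. They report only what shows in the picture. A call takes as long as a camera call. They do not tell look-alikes from the thing itself.
- find_in(query, picture): "xyz" ([x, y, z] in mm, in the coordinates of the camera as it stood for that picture, good to about 4 mm: the middle of the surface that is visible of it).
- regions_of(query, picture): "mask" (420x560 bool, what is visible of it).
- pinpoint(query, picture): "xyz" ([x, y, z] in mm, in the coordinates of the camera as it stood for that picture, good to about 4 mm: a listed point, or the origin of a listed thing).
The state is a dict: "time": time; "joint_pos": joint angles; "qd": joint speeds; "joint_efforts": joint torques, N m; "tool_pos": TCP position; "tcp_rot": TCP orientation; "ft_force": force on the tool from outside, world axes, zero at the start; "wrist_torque": the same for the moment, N m; "finger_gap": finger opening in mm; "grip_force": force on a finger pad.
Only numpy, scipy, OpenCV 4.12 (cv2) and the standard library are available. Lean on these libraries where they do the work, as an engineer would, in place of code of your own. Each camera call takes 0.05 s, during which the arm holds its last target. There are 200 camera calls.

## Working session

There is one attempt and no reset: what is moved stays moved. The work goes in short steps, Python scripts to look and compute and a tool call to move; the robot and the scene stay as the last step left them, time stands still between calls to the robot, and variables do not carry over. Pictures are saved under pics/ and viewed, at most 10 in all, crops included, and the job is handed in when it is done.

Besides the shell and the picture viewer there is one more tool, called by a JSON object that holds its "api" and its "payload", one argument or row to a line. play_rows: Moves the arm, as the interface text tells. Its arguments: {"type":"object","properties":{"increments":{"type":"array","items":{"type":"array"}},"force":{"type":"number"}},"required":["increments"]}

```bash
mkdir -p pics; cat > h.py <<'E'
from bench import *
import numpy as np, cv2
def W(p,s): 
    T=np.array(s["world_from_camera"]); return (T@np.r_[p,1])[:3].round(1)
def look(tag,names=("top","side")):
    r={}
    for n in names:
        s=snapshot(n); r[n]=s
        cv2.imwrite(f"pics/{tag}_{n}.png",cv2.cvtColor(s["color"],cv2.COLOR_RGB2BGR))
        for q in ("amber_bottle","jaw_face","release_fin","bar_end"):
            print(n,q,[(round(float(d["p"]),2),W(d["xyz"],s).tolist()) for d in pinpoint(q,s)[:3]])
    return r
E
python3 - <<'E'
from h import *
r=look("a")
st=sense();print(st)
cv2.imwrite("pics/a.png",cv2.cvtColor(np.vstack([r["top"]["color"],r["side"]["color"]]),cv2.COLOR_RGB2BGR)[:, :])
for n in r: print(np.array(r[n]["world_from_camera"]).round(2).tolist())
E
```

```text
top amber_bottle [(0.86, [546.6, -339.9, 11.3]), (0.77, [384.8, -399.9, -2.9]), (0.61, [335.1, -59.3, -1.9])]
top jaw_face [(0.74, [545.1, -288.8, 38.3])]
top release_fin [(0.58, [543.6, -235.7, 84.1])]
top bar_end [(0.53, [588.0, -182.1, 105.6]), (0.53, [548.8, -342.4, 9.0])]
side amber_bottle [(0.67, [386.6, -395.9, 4.2]), (0.67, [336.1, -52.7, 1.5]), (0.6, [550.6, -342.1, 14.7])]
side jaw_face [(0.57, [545.9, -287.5, 35.3])]
side release_fin [(0.82, [542.7, -235.1, 83.9])]
side bar_end [(0.62, [590.6, -181.6, 107.6])]
{'time': 0.5, 'joint_pos': array([ 6.04260248e+01,  7.47244239e+00,  8.52677981e+01, -7.68949206e-04,
        8.72613065e+01, -4.89339152e+00]), 'qd': array([ 0.05295538, -0.06213913, -0.08348219,  0.05225355, -0.0577119 ,
        0.07636824]), 'joint_efforts': array([-3.33395083e-04, -5.68707919e+01, -5.00363123e+01, -1.48265308e-04,
        2.73369900e-03,  5.43204692e-06]), 'tool_pos': array([250.52366183, 545.19714584, 231.27892452]), 'tcp_rot': array([-1.79998393e+02,  6.33310186e-04,  1.55319453e+02]), 'ft_force': array([ 0.31389474, -0.13804567, -0.1567909 ]), 'wrist_torque': array([-0.0558732 ,  0.01319877,  0.00235063]), 'grip_force': 0.0, 'finger_gap': 85.5335601159838}
[[-0.01, -0.97, 0.23, 243.48], [-1.0, 0.01, -0.0, -214.21], [0.0, -0.23, -0.97, 1110.55], [0.0, 0.0, 0.0, 1.0]]
[[0.95, -0.25, 0.17, 365.62], [-0.31, -0.79, 0.53, -695.38], [0.0, -0.55, -0.83, 781.96], [0.0, 0.0, 0.0, 1.0]]
```

View pics/a_top.png

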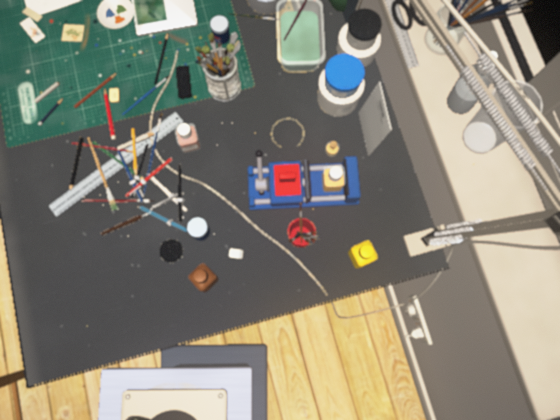

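View pics/a_side.png

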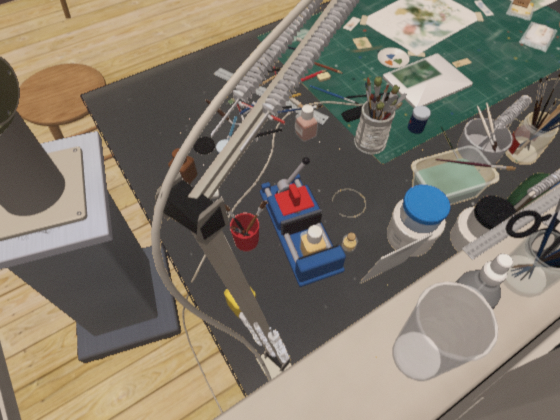

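Both views show the blue vise (top px 250–358 × 157–207): bar on the left, then the red fin at about (287,177), with the bottle at (335,175) and closing direction about −y world. The brown (202,277) and yellow (363,253) bottles are decoys. The face and fin estimates disagree by about 17 mm, so I'll check with a zoomed overlay.

```bash
cat >> h.py <<'E'
def proj(p,s):
    T=np.linalg.inv(np.array(s["world_from_camera"])); q=T@np.r_[p,1]; u=np.array(s["intrinsics"])@q[:3]; return u[:2]/u[2]
def unproj(uv,z,s):
    T=np.array(s["world_from_camera"]); d=T[:3,:3]@np.linalg.inv(np.array(s["intrinsics"]))@np.r_[uv,1]; return T[:3,3]+d*(z-T[2,3])/d[2]
def crop(s,x0,y0,w,h,k,pts=()):
    c=cv2.resize(s["color"][y0:y0+h,x0:x0+w],None,fx=k,fy=k,interpolation=cv2.INTER_CUBIC)[:,:,::-1].copy()
    for p,col in pts:
        u=(proj(p,s)-[x0,y0]+.5)*k
        cv2.circle(c,(int(u[0]),int(u[1])),3,col,-1)
    return c
E
python3 - <<'E'
from h import *
t=snapshot("top");s=snapshot("side")
P=[((545,-288,38),(0,255,0)),((543,-235.5,88),(255,255,0)),((589,-182,106),(255,0,255)),((548,-341,100),(0,0,255))]
a=crop(t,235,140,135,80,5,P);cv2.imwrite("pics/b.png",a)
b=crop(s,250,150,110,140,4,P);cv2.imwrite("pics/c.png",b)
# mask centroids / corners
for q in ("jaw_face","release_fin","amber_bottle"):
  for n,im in(("top",t),("side",s)):
    for d in regions_of(q,im)[:3]:
      m=d["mask"].astype(np.uint8); print(q,n,round(float(d["p"]),2),m.sum(),cv2.boundingRect(m),[tuple(np.round(x,1)) if np.ndim(x) else round(x,1) for x in cv2.minAreaRect(cv2.findNonZero(m))])
E
```

```text
jaw_face top 0.82 252 (304, 160, 8, 43) [(np.float64(307.5), np.float64(181.0)), (np.float64(42.2), np.float64(6.5)), 87.0]
jaw_face side 0.84 640 (280, 209, 42, 26) [(np.float64(301.2), np.float64(222.3)), (np.float64(16.5), np.float64(44.9)), 73.6]
release_fin top 0.61 761 (274, 165, 27, 31) [(np.float64(287.3), np.float64(179.6)), (np.float64(30.6), np.float64(25.4)), 85.6]
release_fin top 0.48 550 (322, 166, 24, 27) [(np.float64(333.5), np.float64(179.0)), (np.float64(26.0), np.float64(23.0)), 90.0]
release_fin side 0.91 772 (275, 184, 38, 31) [(np.float64(292.8), np.float64(197.9)), (np.float64(27.9), np.float64(32.7)), 68.2]
amber_bottle top 0.82 520 (189, 265, 30, 27) [(np.float64(203.5), np.float64(278.0)), (np.float64(24.7), np.float64(21.9)), 45.0]
amber_bottle side 0.78 371 (169, 149, 28, 33) [(np.float64(183.1), np.float64(164.4)), (np.float64(34.4), np.float64(20.2)), 43.2]
amber_bottle side 0.7 617 (299, 225, 29, 31) [(np.float64(311.1), np.float64(238.8)), (np.float64(25.6), np.float64(28.1)), 71.6]
amber_bottle side 0.53 210 (224, 289, 31, 27) [(np.float64(236.1), np.float64(295.9)), (np.float64(25.4), np.float64(29.8)), 36.0]
```

View pics/b.png

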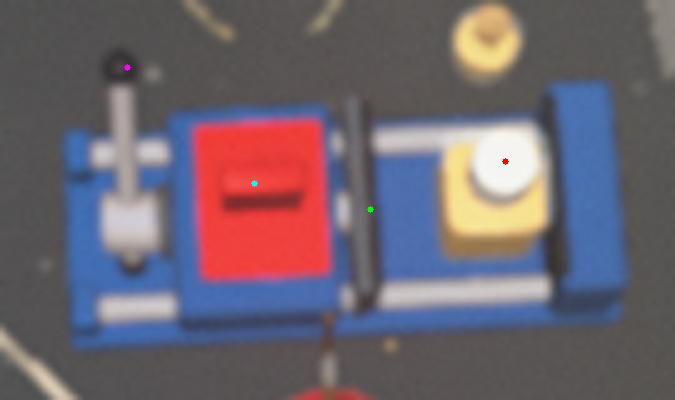

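View pics/c.png

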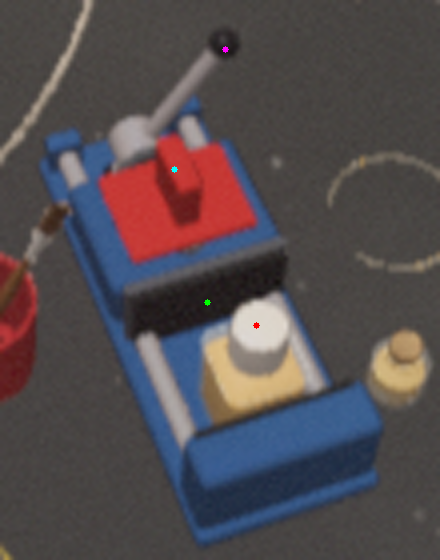

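The overlays match. By picture the face is at about y=−289, so the slide is about 30 mm. Next I'll compute the fin top, the brush tip and the axis yaw.

```bash
python3 - <<'E'
from h import *
t=snapshot("top");s=snapshot("side")
f=lambda x,y:(235+x/5-.5,140+y/5-.5)
g=lambda x,y:(250+x/4-.5,150+y/4-.5)
print("fin top",unproj(f(262,178),100,t),unproj(g(178,160),100,s))
a=unproj(f(75,345),0,t);b=unproj(f(620,320),0,t);print("yaw",np.degrees(np.arctan2(*(b-a)[1::-1])),a,b)
for nm,(u,v) in {"brush":(f(328,318),g(62,208)),"ball":(f(119,67),g(224,43)),"facetop":(f(357,97),g(284,243)),"facetop2":(f(366,300),g(128,292)),"cap":(f(505,161),g(260,322))}.items():
  P1=np.array(t["intrinsics"])@np.linalg.inv(t["world_from_camera"])[:3];P2=np.array(s["intrinsics"])@np.linalg.inv(s["world_from_camera"])[:3]
  X=cv2.triangulatePoints(P1,P2,np.array(u).reshape(2,1),np.array(v).reshape(2,1));print(nm,(X[:3]/X[3]).ravel().round(1))
p=sense()["tool_pos"];psi=np.radians(155.32);R=np.array([[np.cos(psi),np.sin(psi),0],[np.sin(psi),-np.cos(psi),0],[0,0,-1]])
print(R.T@(np.array([543,-235.5,150])-p), sense()["time"])
E
```

```text
fin top [ 541.71181696 -238.38502259  100.        ] [ 543.83563974 -238.25429501  100.        ]
yaw -87.82681982491935 [ 492.83308998 -154.53682007    0.        ] [ 502.27259643 -403.28954902    0.        ]
brush [ 475.5 -263.8  123.3]
ball [ 589.3 -178.5  106.6]
facetop [ 588.1 -281.4   65.7]
facetop2 [ 500.  -283.3   61.6]
cap [ 548.6 -340.7  101.8]
[-591.72585465 -587.25913891   81.27364112] 1.0
```

{"api": "play_rows", "payload": {
  "increments": [
    [0,[-24.7,-24.5,0],0],
    [0,[-24.7,-24.5,0],0],
    [0,[-24.7,-24.5,0],0],
    [0,[-24.7,-24.5,0],0],
    [0,[-24.7,-24.5,0],0],
    [0,[-24.7,-24.5,0],0],
    [0,[-24.7,-24.5,0],0],
    [0,[-24.7,-24.5,0],0],
    [0,[-24.7,-24.5,0],0],
    [0,[-24.7,-24.5,0],0],
    [0,[-24.7,-24.5,0],0],
    [0,[-24.7,-24.5,0],0]
  ],
  "force": 60
}}

```text
time: 2.0
tool_pos: [397.4, 152.7, 231.6]
tcp_rot: [180.0, 0.0, 155.3]
ft_force: [1.2, -0.4, 0.9]
finger_gap: 42.5
grip_force: 0.0
```

{"api": "play_rows", "payload": {
  "increments": [
    [0,[-24.7,-24.5,0],0],
    [0,[-24.7,-24.5,0],0],
    [0,[-24.7,-24.5,0],0],
    [0,[-24.7,-24.5,0],0],
    [0,[-24.7,-24.5,0],0],
    [0,[-24.7,-24.5,0],0],
    [0,[-24.7,-24.5,0],0],
    [0,[-24.7,-24.5,0],0],
    [0,[-24.7,-24.5,0],0],
    [0,[-24.7,-24.5,0],0],
    [0,[-24.7,-24.5,0],0],
    [0,[-24.7,-24.5,0],0]
  ]
}}

```text
time: 3.0
tool_pos: [544.0, -238.5, 231.3]
tcp_rot: [180.0, 0.0, 155.3]
ft_force: [0.1, 1.2, 0.9]
finger_gap: 42.3
grip_force: 0.0
```

{"api": "play_rows", "payload": {
  "increments": [
    [0,[0,0,0],0.122],
    [0,[0,0,0],0.122],
    [0,[0,0,0],0.122],
    [0,[0,0,0],0.122],
    [0,[0,0,0],0.122],
    [0,[0,0,0],0.122],
    [0,[0,0,0],0.122],
    [0,[0,0,0],0.122],
    [0,[0,0,0],0.12],
    [0,[0,0,0],0]
  ]
}}

```text
time: 3.83
tool_pos: [543.6, -236.6, 231.3]
tcp_rot: [180.0, 0.0, 92.2]
ft_force: [0.2, -0.4, 0.5]
finger_gap: 42.8
grip_force: 0.0
```

{"api": "play_rows", "payload": {
  "increments": [
    [0,[0,0,25],0],
    [0,[0,0,25],0],
    [0,[0,0,25],0],
    [0,[0,0,25],0],
    [0,[0,0,20],0],
    [0,[0,0,15],0],
    [0,[0,0,10],0],
    [0,[0,0,8],0],
    [0,[0,0,6],0],
    [0,[0,0,0],0]
  ]
}}

```text
time: 4.67
tool_pos: [543.3, -236.4, 71.5]
tcp_rot: [-179.9, -0.0, 92.6]
ft_force: [-1.0, 0.3, -0.1]
finger_gap: 42.5
grip_force: 0.0
```

```bash
python3 - <<'E'
from h import *
t=snapshot("top");s=snapshot("side");print(sense()["tool_pos"],sense()["ft_force"])
cv2.imwrite("pics/d.png",np.hstack([cv2.resize(crop(s,230,120,120,150,4),(384,480)),cv2.resize(crop(t,235,130,100,120,4),(400,480))]))
E
```

```text
[ 544.08867831 -236.88415581   73.05430914] [-0.07103045  0.72111045  0.5158687 ]
```

View pics/d.png

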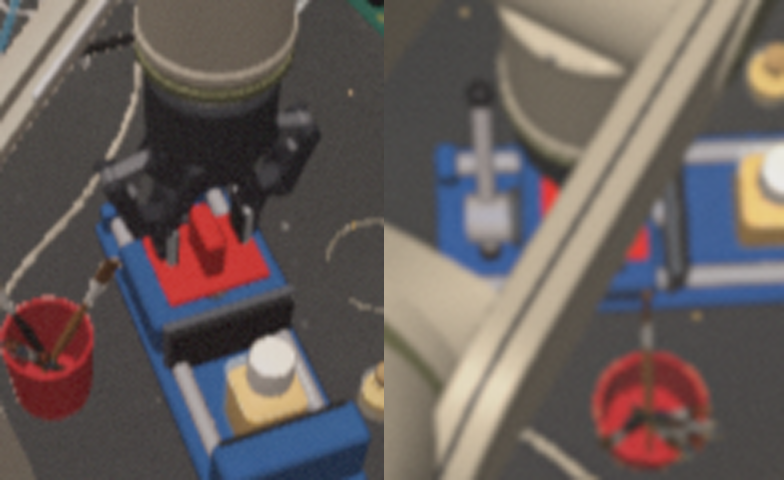

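The side view (left) shows the fingers straddling the fin at about (205,235), roughly centred and clear of the brushes. Now I'll close on the fin.

{"api": "play_rows", "payload": {
  "increments": [
    [-1,[0,0,0],0],
    [-1,[0,0,0],0],
    [-1,[0,0,0],0],
    [-1,[0,0,0],0],
    [-1,[0,0,0],0],
    [-1,[0,0,0],0],
    [-1,[0,0,0],0],
    [-1,[0,0,0],0]
  ],
  "force": 60
}}

```text
time: 5.43
tool_pos: [544.2, -237.0, 73.0]
tcp_rot: [179.9, 0.0, 92.5]
ft_force: [1.7, -0.3, 5.4]
finger_gap: 12.9
grip_force: 62.0
```

{"api": "play_rows", "payload": {
  "increments": [
    [-1,[0,0,1],0],
    [-1,[0,0,1],0],
    [-1,[0,0,1],0],
    [-1,[0,0,1],0],
    [-1,[0,0,1],0],
    [-1,[0,0,1],0],
    [-1,[0,0,0],0]
  ]
}}

```text
time: 6.02
tool_pos: [544.3, -237.0, 67.7]
tcp_rot: [179.9, 0.1, 92.5]
ft_force: [-2.7, 0.5, 13.3]
finger_gap: 12.8
grip_force: 63.2
```

{"api": "play_rows", "payload": {
  "increments": [
    [-1,[-1,0,0],0],
    [-1,[-2,0,0],0],
    [-1,[-3,0,0],0],
    [-1,[-3,0,0],0],
    [-1,[-3,0,0],0],
    [-1,[-3,0,0],0],
    [-1,[-3,0,0],0],
    [-1,[-2,0,0],0],
    [-1,[0,0,0],0]
  ]
}}

```text
time: 6.77
tool_pos: [545.2, -257.5, 68.0]
tcp_rot: [179.9, 0.1, 92.5]
ft_force: [-2.6, 0.1, 12.7]
finger_gap: 13.0
grip_force: 63.2
```

```bash
python3 - <<'E'
from h import *
r=look("e",("side",))
print(sense()["tool_pos"],sense()["ft_force"])
E
```

```text
side amber_bottle [(0.93, [548.6, -341.9, 15.6]), (0.71, [335.5, -51.8, 0.7]), (0.55, [386.4, -399.8, -1.1])]
side jaw_face [(0.56, [547.2, -311.5, 36.7])]
side release_fin [(0.9, [546.1, -253.9, 78.5])]
side bar_end []
[ 545.15855379 -257.49385348   68.03896086] [-2.87189322 -0.6935489  13.48854877]
```

{"api": "play_rows", "payload": {
  "increments": [
    [-1,[-1,0,0],0],
    [-1,[-1,0,0],0],
    [-1,[-1,0,0],0],
    [-1,[-1,0,0],0],
    [-1,[-1,0,0],0],
    [-1,[0,0,0],0],
    [-1,[0,0,0],0]
  ]
}}

```text
time: 7.6
tool_pos: [545.4, -262.1, 67.9]
tcp_rot: [179.9, 0.1, 92.5]
ft_force: [-1.9, 1.2, 13.3]
finger_gap: 12.8
grip_force: 63.3
```

{"api": "play_rows", "payload": {
  "increments": [
    [-1,[-1,0,0],0],
    [-1,[-1,0,0],0],
    [-1,[0,0,0],0],
    [-1,[0,0,0],0]
  ]
}}

```text
time: 7.93
tool_pos: [545.5, -264.0, 68.0]
tcp_rot: [179.9, 0.1, 92.5]
ft_force: [-3.6, 1.3, 12.3]
finger_gap: 13.0
grip_force: 63.3
```

{"api": "play_rows", "payload": {
  "increments": [
    [-1,[-1,0,0],0],
    [-1,[-1,0,0],0],
    [-1,[0,0,0],0],
    [-1,[0,0,0],0]
  ]
}}

```text
time: 8.27
tool_pos: [545.5, -266.0, 67.9]
tcp_rot: [179.9, 0.1, 92.5]
ft_force: [-2.2, 1.8, 13.0]
finger_gap: 13.0
grip_force: 63.3
```

{"api": "play_rows", "payload": {
  "increments": [
    [-1,[-1,0,0],0],
    [-1,[-1,0,0],0],
    [-1,[0,0,0],0],
    [-1,[0,0,0],0]
  ]
}}

```text
time: 8.6
tool_pos: [545.6, -267.9, 67.9]
tcp_rot: [179.9, 0.0, 92.5]
ft_force: [-2.7, 1.6, 13.2]
finger_gap: 13.0
grip_force: 63.3
```

```bash
python3 - <<'E'
from h import *
r=look("f",("side",))
print(sense()["tool_pos"],sense()["ft_force"])
cv2.imwrite("pics/f.png",crop(r["side"],260,180,100,110,5))
E
```

```text
side amber_bottle [(0.71, [338.2, -55.2, 0.2]), (0.68, [385.7, -397.5, -2.0]), (0.58, [550.4, -340.2, 13.8])]
side jaw_face [(0.68, [548.7, -317.7, 39.5]), (0.18, [542.3, -268.2, 76.3])]
side release_fin [(0.97, [545.5, -267.3, 76.8]), (0.32, [546.0, -318.2, 36.7])]
side bar_end []
[ 545.58882388 -267.8868455    67.88166277] [-2.50784907  0.84061692 12.74639593]
```

View pics/f.png

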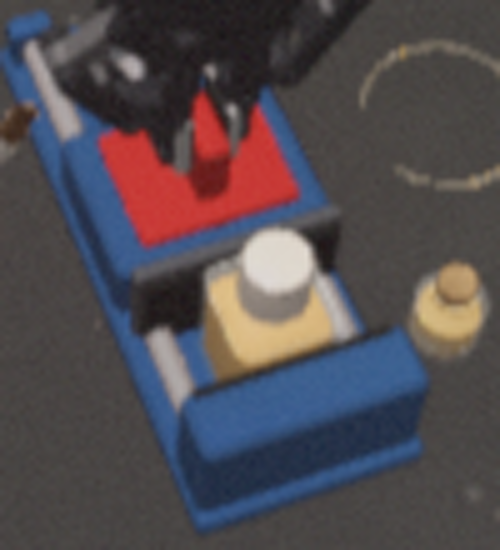

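The jaw face, crop (240,260), is now almost against the bottle, crop (265,300). I'll continue in 1 mm steps and watch the force.

{"api": "play_rows", "payload": {
  "increments": [
    [-1,[-1,0,0],0],
    [-1,[-0.5,0,0],0],
    [-1,[0,0,0],0],
    [-1,[0,0,0],0]
  ]
}}

```text
time: 9.18
tool_pos: [545.7, -269.1, 67.8]
tcp_rot: [179.9, 0.0, 92.5]
ft_force: [-2.6, 2.9, 13.0]
finger_gap: 12.8
grip_force: 63.3
```

{"api": "play_rows", "payload": {
  "increments": [
    [-1,[-1,0,0],0],
    [-1,[0,0,0],0],
    [-1,[0,0,0],0]
  ]
}}

```text
time: 9.43
tool_pos: [545.7, -269.7, 67.7]
tcp_rot: [179.9, -0.0, 92.5]
ft_force: [-2.0, 5.4, 13.7]
finger_gap: 12.9
grip_force: 63.3
```

{"api": "play_rows", "payload": {
  "increments": [
    [-1,[-1,0,0],0],
    [-1,[0,0,0],0],
    [-1,[0,0,0],0]
  ]
}}

```text
time: 9.68
tool_pos: [545.7, -270.2, 67.5]
tcp_rot: [180.0, -0.1, 92.5]
ft_force: [-2.7, 6.4, 14.1]
finger_gap: 12.8
grip_force: 63.3
```

{"api": "play_rows", "payload": {
  "increments": [
    [-1,[-1,0,0],0],
    [-1,[0,0,0],0],
    [-1,[0,0,0],0]
  ]
}}

```text
time: 9.93
tool_pos: [545.7, -270.8, 67.4]
tcp_rot: [180.0, -0.1, 92.5]
ft_force: [-2.1, 8.1, 11.9]
finger_gap: 13.1
grip_force: 63.3
```

{"api": "play_rows", "payload": {
  "increments": [
    [-1,[-1,0,0],0],
    [-1,[0,0,0],0],
    [-1,[0,0,0],0]
  ]
}}

```text
time: 10.18
tool_pos: [545.7, -271.3, 67.3]
tcp_rot: [180.0, -0.1, 92.6]
ft_force: [-2.4, 9.9, 13.5]
finger_gap: 12.5
grip_force: 63.3
```

{"api": "play_rows", "payload": {
  "increments": [
    [-1,[0,0,-2],0],
    [-1,[0,0,-2],0],
    [-1,[0,0,-1],0],
    [-1,[0,0,0],0],
    [0,[0,0,0],0],
    [0,[0,0,0],0],
    [0,[0,0,0],0],
    [0,[0,0,0],0],
    [0,[0,0,0],0],
    [0,[0,0,0],0]
  ]
}}

```text
time: 11.02
tool_pos: [545.0, -273.1, 71.0]
tcp_rot: [-180.0, -0.0, 92.5]
ft_force: [-0.2, -0.1, 0.1]
finger_gap: 42.6
grip_force: 0.0
```

{"api": "play_rows", "payload": {
  "increments": [
    [0,[0,0,-10],0],
    [0,[0,0,-20],0],
    [0,[0,0,-30],0],
    [0,[0,0,-35],0],
    [0,[0,0,-35],0],
    [0,[0,0,-30],0],
    [-1,[0,0,0],0]
  ]
}}

```text
time: 11.6
tool_pos: [548.3, -275.0, 241.2]
tcp_rot: [179.4, 0.4, 92.5]
ft_force: [1.2, -0.8, 1.1]
finger_gap: 31.9
grip_force: 0.0
```

```bash
python3 - <<'E'
from h import *
r=look("g")
print(sense()["tool_pos"],sense()["ft_force"])
E
```

```text
top amber_bottle [(0.95, [547.0, -342.0, 8.7]), (0.87, [384.2, -398.9, -3.3])]
top jaw_face [(0.46, [548.7, -321.9, 38.3])]
top release_fin [(0.43, [544.8, -272.2, 86.7])]
top bar_end [(0.79, [591.4, -215.6, 103.7])]
side amber_bottle [(0.86, [552.6, -343.3, 13.9]), (0.73, [385.2, -397.9, 2.1]), (0.58, [334.3, -54.3, 2.4])]
side jaw_face [(0.88, [548.1, -317.7, 38.7])]
side release_fin [(0.66, [543.1, -270.8, 84.5])]
side bar_end [(0.53, [590.7, -214.7, 102.4])]
[ 544.76402861 -272.83984974  230.10708993] [ 0.36874548 -0.15577637  0.19253689]
```

The release is back up (fin z≈86) and the bottle still reads at y≈−342. The ball is at about (591,−215,103), which is 35° of lean. I'll go to its +x side with closed fingers.

{"api": "play_rows", "payload": {
  "increments": [
    [-1,[14,24.4,0],0],
    [-1,[14,24.4,0],0],
    [-1,[14,24.4,0],0],
    [-1,[14,24.4,0],0],
    [-1,[0,0,23],0],
    [-1,[0,0,23],0],
    [-1,[0,0,23],0],
    [-1,[0,0,23],0],
    [-1,[0,0,23],0],
    [-1,[0,0,23],0],
    [-1,[0,0,0],0],
    [-1,[0,0,0],0]
  ]
}}

```text
time: 13.1
tool_pos: [638.7, -212.2, 91.2]
tcp_rot: [-179.8, -0.1, 92.5]
ft_force: [0.5, 0.4, 0.8]
finger_gap: 0.0
grip_force: 0.0
```

{"api": "play_rows", "payload": {
  "increments": [
    [-1,[0,-4,0],0],
    [-1,[0,-4,0],0],
    [-1,[0,-4,0],0],
    [-1,[0,-4,0],0],
    [-1,[0,-4,0],0],
    [-1,[0,-4,0],0],
    [-1,[0,0,0],0]
  ]
}}

```text
time: 13.68
tool_pos: [615.6, -214.1, 93.5]
tcp_rot: [-180.0, 0.0, 92.5]
ft_force: [0.2, -0.0, -1.0]
finger_gap: -0.3
grip_force: 0.0
```

```bash
python3 - <<'E'
from h import *
s=snapshot("side");t=snapshot("top");print(sense()["tool_pos"],sense()["ft_force"])
cv2.imwrite("pics/i.png",np.hstack([cv2.resize(crop(s,240,110,120,150,4),(384,480)),cv2.resize(crop(t,235,130,100,120,4),(400,480))]))
E
```

```text
[ 616.15609483 -213.99472647   93.4719884 ] [ 0.44606947  0.1717025  -0.29732938]
```

View pics/i.png

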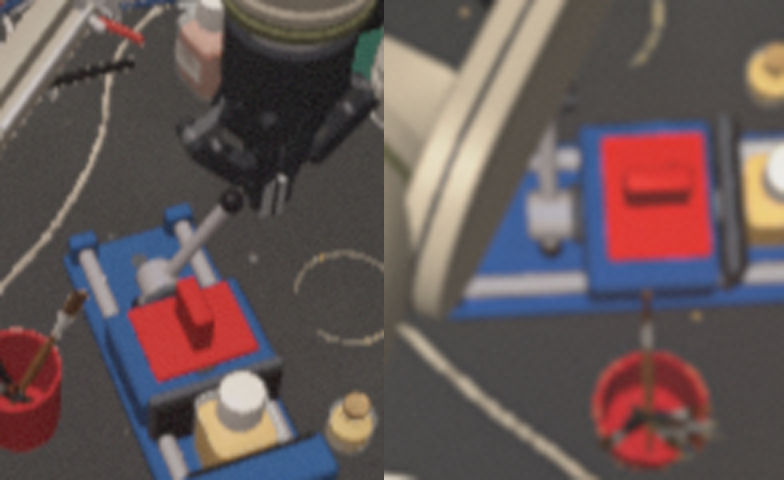

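The fingertips, left panel (268,205), are just beside the ball at (232,200), at the right height. Now I'll push it over the top along the arc.

{"api": "play_rows", "payload": {
  "increments": [
    [-1,[0,-5.5,-2.5],0],
    [-1,[0,-5.5,-2.5],0],
    [-1,[0,-5.5,-2.5],0],
    [-1,[0,-5.5,-2.5],0],
    [-1,[0,-6,-1],0],
    [-1,[0,-6,-1],0],
    [-1,[0,-6,-1],0],
    [-1,[0,-6,-1],0],
    [-1,[0,-6,-1],0]
  ]
}}

```text
time: 14.53
tool_pos: [564.7, -216.6, 109.7]
tcp_rot: [179.9, 0.1, 92.5]
ft_force: [3.4, -1.1, 3.3]
finger_gap: -0.1
grip_force: 1.7
```

{"api": "play_rows", "payload": {
  "increments": [
    [-1,[0,-6,0],0],
    [-1,[0,-6,0],0],
    [-1,[0,-6,0],0],
    [-1,[0,-6,0.5],0],
    [-1,[0,-5,0.5],0],
    [-1,[0,-5,1],0],
    [-1,[0,-5,1.5],0],
    [-1,[0,-5,1.5],0],
    [-1,[0,-4,1.5],0]
  ]
}}

```text
time: 15.28
tool_pos: [515.8, -218.1, 101.4]
tcp_rot: [-180.0, -0.0, 92.5]
ft_force: [4.9, 0.5, -1.3]
finger_gap: 0.1
grip_force: 1.8
```

{"api": "play_rows", "payload": {
  "increments": [
    [-1,[0,-4,2.5],0],
    [-1,[0,-4,2.5],0],
    [-1,[0,-4,2.5],0],
    [-1,[0,-4,3],0],
    [-1,[0,0,0],0]
  ]
}}

```text
time: 15.7
tool_pos: [499.8, -218.6, 90.5]
tcp_rot: [-180.0, -0.0, 92.5]
ft_force: [4.8, 1.4, -1.6]
finger_gap: 0.0
grip_force: 1.8
```

{"api": "play_rows", "payload": {
  "increments": [
    [-1,[0,-2.5,3.5],0],
    [-1,[0,-2.5,3.5],0],
    [-1,[0,-2.5,3.5],0],
    [-1,[0,-2.5,3.5],0],
    [-1,[0,0,0],0]
  ]
}}

```text
time: 16.12
tool_pos: [489.1, -219.3, 76.4]
tcp_rot: [-179.9, -0.0, 92.5]
ft_force: [0.3, 0.9, 3.3]
finger_gap: 0.2
grip_force: 1.5
```

```bash
python3 - <<'E'
from h import *
r=look("j");print(sense()["tool_pos"],sense()["ft_force"])
E
```

```text
top amber_bottle [(0.96, [385.1, -398.6, -3.3]), (0.93, [549.4, -343.6, 10.2])]
top jaw_face [(0.71, [547.2, -320.0, 38.3])]
top release_fin []
top bar_end []
side amber_bottle [(0.64, [387.1, -396.4, 1.2]), (0.64, [333.6, -54.3, 2.3]), (0.55, [551.1, -342.3, 12.8])]
side jaw_face [(0.81, [548.1, -321.4, 38.4])]
side release_fin [(0.94, [545.6, -268.5, 85.1])]
side bar_end [(0.63, [469.5, -218.4, 77.2])]
[ 490.34515164 -219.46037632   77.17602913] [-0.25026559 -0.10022798 -0.23670427]
```

The ball is at (469.5,−218,77), about 61° past upright, with no residual force. Retreating now.

{"api": "play_rows", "payload": {
  "increments": [
    [-1,[0,3,-4],0],
    [-1,[0,5,-12],0],
    [-1,[0,5,-25],0],
    [-1,[0,5,-35],0],
    [-1,[10,10,-35],0],
    [-1,[25,0,-30],0],
    [-1,[35,0,0],0],
    [-1,[35,0,0],0],
    [-1,[35,0,0],0],
    [-1,[35,0,0],0],
    [-1,[0,0,0],0],
    [-1,[0,0,0],0]
  ]
}}

```text
time: 17.62
tool_pos: [511.2, -41.7, 219.7]
tcp_rot: [179.9, 0.0, 92.7]
ft_force: [1.2, -0.9, 0.0]
finger_gap: 0.2
grip_force: 0.0
```

```bash
python3 - <<'E'
from h import *
r=look("k");print(sense()["time"],sense()["tool_pos"],sense()["ft_force"])
cv2.imwrite("pics/k.png",np.hstack([cv2.resize(crop(r["side"],230,130,120,150,4),(384,480)),cv2.resize(crop(r["top"],235,130,125,120,4),(400,384+0)).copy() if False else cv2.resize(crop(r["top"],245,130,120,150,4),(384,480))]))
E
```

```text
top amber_bottle [(0.95, [334.0, -57.3, -2.6]), (0.74, [547.9, -343.2, 11.1]), (0.65, [384.5, -401.2, -0.7])]
top jaw_face [(0.71, [545.5, -320.0, 37.6])]
top release_fin [(0.57, [543.4, -267.2, 85.0])]
top bar_end [(0.57, [471.0, -220.0, 80.9])]
side amber_bottle [(0.78, [548.3, -343.5, 11.8]), (0.77, [386.5, -397.8, 0.6]), (0.69, [335.9, -54.2, 0.9])]
side jaw_face [(0.6, [545.4, -322.8, 36.1])]
side release_fin [(0.72, [545.7, -268.9, 83.9])]
side bar_end [(0.76, [470.2, -215.2, 83.2])]
18.1167 [510.6594698  -43.99540362 218.20022417] [-0.06529595 -0.16495537 -1.06517375]
```

View pics/k.png

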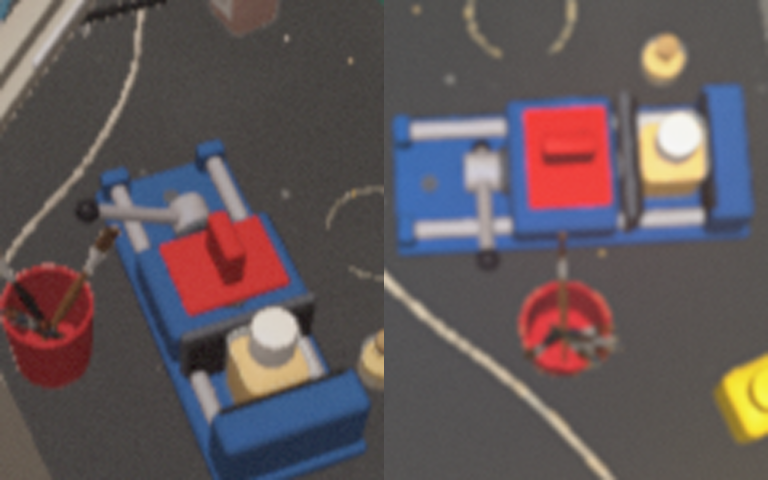

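The bar lies over on the −y side, with the ball at left panel (87,210). The release is up, and the bottle stands between both jaws: face to bottle centre is about 22 mm.

```bash
python3 -c "
from bench import *
print(hand_in())"
```

```text
the job is handed in; nothing more can be done
None
```

The amber bottle is clamped between both jaws of the blue vise, the release has sprung back up, and the screw bar is swung about 60° past upright; I handed the job in at about 18 s, and no verdict came back.

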